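Set a pin press's click-stop depth nut by feel and press the third pin

TASK

The third steel pin of the brass dial plate in the small bench press still stands proud and must go down level with the two that are already set. Wind the three-armed star wheel of the depth stop clockwise until it is fully home, back it off anticlockwise exactly four clicks (it has no scale, so count the clicks by feel) and leave it there, then push the ram all the way down onto its stop and let it spring back up. Do not disturb the tweezers and the loupe beside the press.

Things in the scene. Friction and masses are not known exactly. Their poses are not given: they have to be found in the camera images.
- press: Grey cast C-frame bench press screwed to the bench, 180 mm tall, foot 143 x 104 mm. Origin at bench level under the vertical ram axis; z up; its open front with the brass plate faces its own -x, its column stands at +x. The head's flat top is 118 mm above the bench; only the star wheel and the ram rise above that.
- wheel_hub (a point): Centre of the star wheel (depth-stop nut) on the ram axis, at the height of its arms. Hub 32 mm across; 43 mm at its knurled foot, whose top lies 10 mm below the arms. Three level 7 mm rods at 120 degrees. From above, clockwise winds it down to a hard home stop, anticlockwise backs it off; 1.5 mm up per click. This point is 138 mm above the bench when home.
- spoke_ball_1 (a point): Centre of the black ball (17 mm across) on the first arm, 56 mm from the axis, at wheel_hub's height. 12 clicks a turn: a ball detent pulls the wheel to rest at each click. Pushed at the ball, an arm needs about 6 N to leave a click; the push fades to nothing half-way, then the wheel jumps ahead by itself to the next click and rests there.
- spoke_ball_2 (a point): The same for the second arm, 120 degrees anticlockwise of the first from above. The home stop is itself a rest position, so the first click after leaving home counts one; at home the push keeps growing well past 6 N and the wheel does not move.
- spoke_ball_3 (a point): The same for the third arm, 240 degrees anticlockwise of the first. The wheel starts 2 to 6 clicks from home; at most 8 are possible.
- ram_top (a point): Centre of the flat top of the ram's round steel head (28 mm across, 12 mm thick), 178 mm above the bench when up. Pushed down it meets a light spring (2 to 3 N) and after 4 mm the pin's press fit as well (about 7 N in all), until the head lands hard on the wheel's hub: about 10 mm down with the wheel at four clicks; 15 N is ample. Released, it springs back up.
- pin_top (a point): Centre of the top of the third steel pin (6 mm across), upright in the brass plate straight under the ram. It starts 57 mm above the bench, 13 mm proud of the plate, and stays where it is pushed; it cannot be pulled up again.
- set_pin_top (a point): Centre of the top of one of the two pins that are already set, 51 mm above the bench (7 mm proud of the plate); the third pin shall end level with it.
- tweezers_fine: Steel tweezers, 90 x 11 x 8 mm, lying on the bench to the right of the press. Origin under their middle. Leave them alone.
- loupe: Black eye loupe, 34 mm across, 30 mm tall, standing on the bench right of the press. Origin under its centre. Leave it alone.

How it is judged:
On the way, in this order (a step that is already met when the one before it is completed fails the run):
1. the star wheel is wound fully home against its stop, before the pin has been pressed (height (world z) of wheel_hub below 0.1384 m and height (world z) of pin_top above 0.0555 m), for 0.2 s.
2. the star wheel rests four clicks from home, before the pin has been pressed (height (world z) of wheel_hub between 0.1434 and 0.1446 m and height (world z) of pin_top above 0.0555 m), for 0.3 s.
3. the ram has pressed the pin down level with the others (height (world z) of pin_top below 0.0516 m and height (world z) of wheel_hub between 0.1432 and 0.1446 m), for 0.1 s.
At the end, for the whole second after the job is handed in: The star wheel rests on the fourth click from home (hub 6 mm, within 0.6 mm, above its home height), the third pin's top is level with the set pins (not over 0.6 mm above or 1.2 mm below them), and the ram has sprung back up (height (world z) of wheel_hub between 0.1434 and 0.1446 m and height (world z) of pin_top between 0.0498 and 0.0516 m and height (world z) of ram_top above 0.1765 m); the robot touches nothing.
It fails at once if the tweezers beside the press are moved by more than 20 mm (distance of tweezers_fine from where it was at the start of the episode above 0.02 m).
It fails at once if the loupe beside the press is moved by more than 20 mm (distance of loupe from where it was at the start of the episode above 0.02 m).
It also fails if it takes over 67 s, if anything falls off the work surface, if the arm or the gripper's body presses on something with over 40 N, if the wrist force passes 120 N, or if a joint passes its speed limit or range.

ROBOT

A 6-joint arm with a two-finger parallel gripper is mounted at the origin on the work surface; the furniture and walls round the work are solid. World frame = base frame: x ahead of the robot, y to its left, z up, the work surface at z = 0. Lengths are in m, angles in rad, forces in N, time in s.
With the tool pointing down it reaches from about 0.3 to 0.775 m from the base axis. Payload 14.6 kg.
Tool frame: the origin (TCP) lies at the very end of the fingers, on their centre line; the grasp point (between the pads) lies 19 mm behind it; z points along the fingers, y is the line along which they close (so a half turn about z gives the same grasp; the last joint's range is limited). The gripper opens to 94 mm and grips with 3 to 60 N. Pads are 16 mm wide; open, the fingers measure 119 mm over their backs; the gripper's body (75 mm by 177 mm) begins 78 mm behind the grasp point.
Start: joints at [1.087, 0.3, 1.521, -0, 1.321, -0.067], TCP at [0.223, 0.503, 0.185] pointing down, gripper open.
Joint ranges: [-3.03, 3.03], [-0.79, 2.21], [0.23, 2.52], [-1.04, 4.18], [0, 3.07], [-2.55, 2.55]. Speed limits (rad/s): [2.22, 2.22, 2.57, 3.14, 3.14, 3.14].

INTERFACE

Orientations are given as [roll, pitch, yaw] about the fixed x, y, z axes, in that order (R = Rz(yaw) Ry(pitch) Rx(roll)).
In Python, from station import ctrl gives the robot as it stands.
- The arm moves only by the tool carry_out, never from a script. Its argument "motion" is text: rows parted by semicolons, each of 7 numbers parted by spaces: the shift along the world's x, y, z in m, then the turn, a rotation vector about the world's x, y, z in degrees, then the closure in counts, from 0 (fully open) to 255 (shut). In form: dx dy dz wx wy wz hand; .... A call has 1 to 20 rows; each row shifts and turns the commanded pose from where the row before left it; what a row does not reach is not made up. A row lasts 1/12 s, in which the tool goes at most 41.7 mm and 7.16 degrees, less where a joint would pass 70% of its speed; a pose out of reach is approached as far as the arm can. A call is refused whole if a number of a shift passes 0.0417 or a number of a turn 7.16, either way. A call with a gripper value outside its range is refused whole. The fingers move at their own pace and stop on an object; "grip_force" is the grip in N (left out, the last holds). Time passes only in rows, so rows that do not move let the fingers close. It gives the time, the measured TCP pose, the force, the opening and the grip force at its end, in the units of the state.
- ctrl.get_obs(): the state, without advancing time (a new reading comes with each control period).
- ctrl.camera(name): name is "side" or "top" or "wrist"; returns a dict with "pixels" (384x512x3 uint8, red, green, blue), "range_z" (384x512 float32, m along the optical axis (not along the pixel's ray), 0 where there is no reading), "K" (3x3 intrinsics, pixels), "dist" ([k1, k2, p1, p2, k3] as OpenCV has them; the pictures are not rectified), "position" and "attitude" of the camera in the world. Camera axes: x right, y up, looking along -z (the intrinsics and any distortion apply to the point x, -y, -z); pixel columns grow to the right and rows downward; lengths in m; the calibration is good to about 2 mm. A picture is of the moment at which its call begins.
- ctrl.hand_in(): hands the job in; it is judged then, once.
The state is a dict: "time_s": time; "qpos": joint angles; "joint_vel": joint speeds; "tau": joint torques, N m; "ee_pos": TCP position; "eef_rot": TCP orientation; "force": force on the tool from outside, world axes, zero at the start; "moment": the same for the moment, N m; "grip_width": finger opening in m; "grip_force": force on a finger pad.
Only numpy, scipy, OpenCV 4.12 (cv2) and the standard library are available. Lean on these libraries where they do the work, as an engineer would, in place of code of your own. Each camera call takes 0.05 s, during which the arm holds its last target. There are 200 camera calls.

## Working session

There is one attempt and no reset: what is moved stays moved. The work goes in short steps, Python scripts to look and compute and a tool call to move; the robot and the scene stay as the last step left them, time stands still between calls to the robot, and variables do not carry over. Pictures are saved under pics/ and viewed, at most 10 in all, crops included, and the job is handed in when it is done.

Besides the shell and the picture viewer there is one more tool, called after "Emit:" in YAML: its name, and indented under it one key for each argument. carry_out: Moves the arm, as the interface text tells. Its arguments: {"type":"object","properties":{"motion":{"type":"string"},"grip_force":{"type":"number"}},"required":["motion"]}

```bash
mkdir -p pics; cat > h.py <<'E'
import numpy as np, cv2
from station import ctrl
def cam(n):
    c=ctrl.camera(n); c['R']=np.array(c['attitude'],float); return c
E
python3 - <<'E'
from h import *
c=cam('top'); s=cam('side')
for k in (c,s):
    print(k['position'],k['attitude'],k['K'],k['dist'])
cv2.imwrite('pics/a.png',np.vstack([c['pixels'],s['pixels']])[:, :, ::-1][:, :, :] if 0 else cv2.resize(np.hstack([c['pixels'],s['pixels']])[:,:,::-1],(800,300)))
cv2.imwrite('pics/top.png',c['pixels'][:,:,::-1])
print(ctrl.get_obs())
E
```

```text
[0.49643902 0.02982286 0.96995812] [ 0.09074478  0.00249098 -1.57705748] [[466.00791915   0.         254.81907681]
 [  0.         466.00791915 199.27421438]
 [  0.           0.           1.        ]] [0.05989657 0.         0.         0.         0.        ]
[ 0.41165964 -0.66177419  0.63169351] [ 0.93868479 -0.01124878 -0.21901763] [[443.94445348   0.         248.85772414]
 [  0.         443.94445348 194.41936722]
 [  0.           0.           1.        ]] [-0.1385759  0.         0.         0.         0.       ]
{'time_s': 0.1, 'qpos': array([ 1.08738150e+00,  3.00436945e-01,  1.52152207e+00, -1.24462054e-06,
        1.32070836e+00, -6.66555297e-02]), 'joint_vel': array([ 0.00107199, -0.00348666, -0.00077111, -0.00013301, -0.00010481,
       -0.00040669]), 'tau': array([ 1.27714709e-03, -5.32649982e+01, -3.53276896e+01,  7.09316391e-02,
        2.35289015e-02, -9.63398543e-05]), 'ee_pos': array([0.22254845, 0.50267682, 0.18443004]), 'eef_rot': array([-3.14052024e+00, -7.03803505e-05,  2.72483363e+00]), 'force': array([-0.14668207,  0.87588024, -0.08002186]), 'moment': array([-0.02116139,  0.00978674, -0.02559652]), 'grip_force': 0.0, 'grip_width': 0.09416784018866582}
```

View pics/a.png

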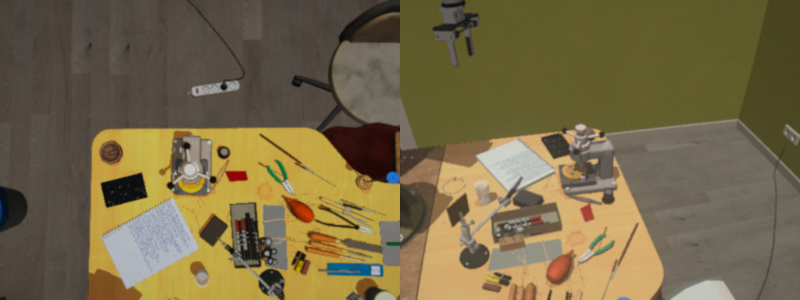

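View pics/top.png

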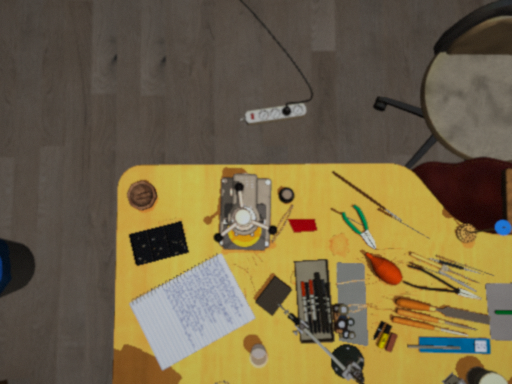

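```bash
cat > h.py <<'E'
import numpy as np, cv2
from scipy.spatial.transform import Rotation as Ro
from station import ctrl
def cam(n):
    c=ctrl.camera(n); c['R']=Ro.from_euler('xyz',c['attitude']).as_matrix(); return c
def ray(c,uv):
    p=cv2.undistortPoints(np.array(uv,float).reshape(-1,1,2),c['K'],c['dist']).reshape(-1,2)
    return np.c_[p[:,0],-p[:,1],-np.ones(len(p))]@c['R'].T
def onz(c,uv,z):
    d=ray(c,uv); return c['position']+d*((z-c['position'][2])/d[:,2])[:,None]
def proj(c,P):
    q=(np.atleast_2d(P)-c['position'])@c['R']; q=q*[1,-1,-1]
    return cv2.projectPoints(q,np.zeros(3),np.zeros(3),c['K'],c['dist'])[0].reshape(-1,2)
def cloud(c):
    h,w=c['range_z'].shape; v,u=np.mgrid[:h,:w]
    return (c['position']+ray(c,np.c_[u.ravel(),v.ravel()])*c['range_z'].reshape(-1,1)).reshape(h,w,3)
E
python3 - <<'E'
from h import *
c=cam('top'); P=cloud(c); z=P[...,2]
g=c['pixels'].max(2)
sub=np.zeros(z.shape,bool); sub[165:260,205:285]=1
for lo,hi,n in((.165,.2,'ram'),(.13,.16,'wheel'),(.105,.125,'head'),(.012,.04,'foot')):
    m=sub&(z>lo)&(z<hi); print(n,m.sum(),P[m].mean(0),P[m].min(0),P[m].max(0))
m=(sub&(z>.125)&(z<.165)&(g<70)).astype(np.uint8)
n,l,st,ce=cv2.connectedComponentsWithStats(m)
for i in range(1,n):
    if st[i,4]>8: print(ce[i],st[i,4],P[l==i].mean(0),onz(c,ce[i],.144))
m=(sub&(z>.165))
print('ramc',onz(c,np.argwhere(m)[:,::-1].mean(0),.178))
a=c['pixels'][160:265,195:305,::-1]; a=cv2.resize(a,None,fx=5.5,fy=5.5,interpolation=3)
s=cam('side'); u=proj(s,P[sub&(z>.1)]).mean(0).astype(int); print(u)
b=s['pixels'][u[1]-40:u[1]+65,max(u[0]-55,0):u[0]+55,::-1]; b=cv2.resize(b,(400,382),interpolation=3)
cv2.imwrite('pics/b.png',np.hstack([cv2.resize(a,(400,382)),b]))
E
```

```text
ram 201 [0.53869024 0.05301286 0.1784351 ] [0.52641465 0.03970267 0.17094847] [0.55217808 0.06538984 0.18371368]
wheel 644 [0.53747492 0.05273303 0.14429186] [ 0.49635864 -0.00564666  0.13007385] [0.6009033  0.10556164 0.15788575]
head 982 [0.57559783 0.05096196 0.11824547] [0.50888474 0.02401168 0.10506055] [0.62409439 0.08271421 0.12401619]
foot 1602 [0.55373173 0.04819678 0.02467744] [ 0.46191072 -0.02800719  0.01202826] [0.63031129 0.12551068 0.03963356]
[238.06779661 186.52542373] 59 [0.59402621 0.060957   0.14916674] [[0.5946413  0.06115253 0.144     ]]
[272.27777778 229.57407407] 54 [0.51745978 0.00106923 0.14966136] [[0.51760204 0.00087116 0.144     ]]
[218.01923077 237.11538462] 52 [0.50488904 0.0963854  0.1491448 ] [[0.50493959 0.09680564 0.144     ]]
ramc [[0.53928871 0.05188258 0.178     ]]
[239 172]
```

View pics/b.png

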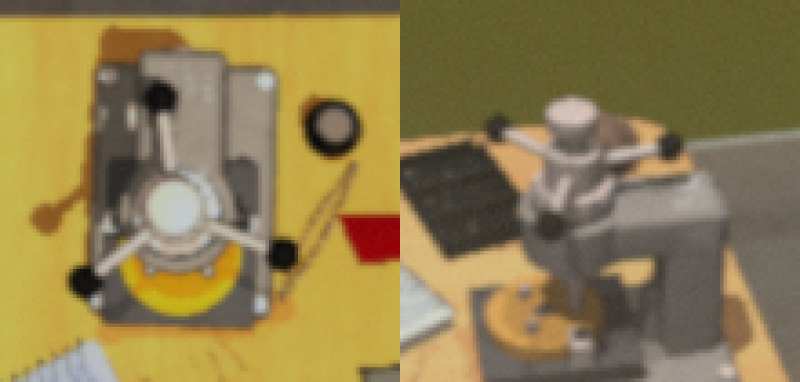

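Emit:
carry_out:
  motion: "0.01 -0.01 0.025 0 0 1.6 60; 0.01 -0.01 0.025 0 0 1.6 110; 0.02 -0.0235 0 0 0 1.6 110; 0.02 -0.0235 0 0 0 1.6 110; 0.02 -0.0235 0 0 0 1.6 110; 0.02 -0.0235 0 0 0 1.6 110; 0.02 -0.0235 0 0 0 1.6 110; 0.02 -0.0235 0 0 0 1.6 110; 0.02 -0.0235 0 0 0 1.6 110; 0.02 -0.0235 0 0 0 1.6 110; 0.02 -0.0235 0 0 0 1.6 110; 0.02 -0.0235 0 0 0 1.6 110; 0.02 -0.0235 0 0 0 1.6 110; 0.02 -0.0235 0 0 0 1.6 110; 0.02 -0.0235 0 0 0 1.6 110; 0.02 -0.0235 0 0 0 1.6 110; 0.02 -0.0235 0 0 0 1.6 110; 0.02 -0.0235 0 0 0 1.6 110; 0.02 -0.0235 0 0 0 1.6 110; 0.012 -0.0235 0 0 0 1.6 110"
  grip_force: 25

```text
time_s: 1.87
ee_pos: [0.5958, 0.0584, 0.2344]
eef_rot: [3.142, -0.001, -2.999]
force: [-0.5, -0.6, 0.4]
grip_width: 0.0532
grip_force: 0.0
```

Emit:
carry_out:
  motion: "0 0 0 0 0 0 110; 0 0 0 0 0 0 110; 0 0 0 0 0 0 110"

```text
time_s: 2.12
ee_pos: [0.5944, 0.0604, 0.2348]
eef_rot: [3.141, -0.0, -3.0]
force: [0.6, 0.1, -0.1]
grip_width: 0.0535
grip_force: 0.0
```

Emit:
carry_out:
  motion: "0 0 -0.02 0 0 0 110; 0 0 -0.02 0 0 0 110; 0 0 -0.02 0 0 0 110; 0 0 -0.02 0 0 0 110; 0 0 -0.015 0 0 0 110; 0 0 -0.01 0 0 0 110; 0 0 -0.002 0 0 0 110; 0 0 0 0 0 0 150; 0 0 0 0 0 0 190; 0 0 0 0 0 0 220; 0 0 0 0 0 0 220; 0 0 0 0 0 0 220; 0 0 0 0 0 0 220; 0 0 0 0 0 0 220"

```text
time_s: 3.28
ee_pos: [0.5947, 0.0599, 0.1281]
eef_rot: [-3.142, 0.0, -3.0]
force: [-0.6, -0.5, 0.3]
grip_width: 0.0137
grip_force: 0.0
```

```bash
python3 - <<'E'
from h import *
o=ctrl.get_obs(); print({k:np.round(o[k],4) for k in('ee_pos','eef_rot','force','moment','grip_width','grip_force')})
c=cam('wrist'); s=cam('side')
cv2.imwrite('pics/c.png',np.hstack([cv2.resize(c['pixels'],(400,300)),cv2.resize(s['pixels'][110:260,140:340],(400,300),interpolation=3)])[:,:,::-1])
E
```

```text
{'ee_pos': array([0.5947, 0.0599, 0.1281]), 'eef_rot': array([-3.1416e+00,  2.0000e-04, -3.0000e+00]), 'force': array([-0.6183, -0.5375,  0.3356]), 'moment': array([0.0314, 0.0284, 0.0244]), 'grip_width': np.float64(0.0137), 'grip_force': np.float64(0.0)}
```

View pics/c.png

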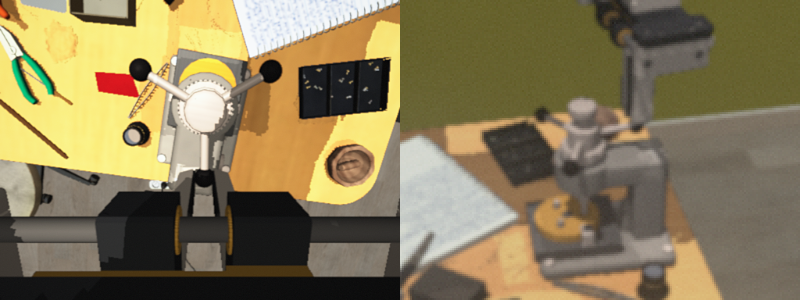

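```bash
python3 - <<'E'
from h import *
c=cam('wrist'); P=cloud(c); g=c['pixels'].max(2); z=P[...,2]
print(c['position'],c['attitude'])
m=((z>.12)&(z<.165)&(g<80)&(P[...,0]<.61)).astype(np.uint8)
n,l,st,ce=cv2.connectedComponentsWithStats(m)
for i in range(1,n):
    if st[i,4]>30: print(ce[i],st[i],P[l==i].mean(0),P[l==i].min(0),P[l==i].max(0))
m=(z>.165)&(z<.19)&(P[...,0]<.56); print('ram',P[m].mean(0),m.sum())
a=c['pixels'][200:300,200:320]; cv2.imwrite('pics/d.png',cv2.resize(a,(720,600),interpolation=3)[:,:,::-1])
E
```

```text
[0.52962256 0.05065204 0.32890586] [-2.30901154e-01  2.50938009e-04  1.71372625e+00]
[178.84245439  88.65339967] [166  75  28  29 603] [0.51788071 0.00270184 0.1498995 ] [ 0.51027469 -0.00511605  0.14481229] [0.52558621 0.00970999 0.15326612]
[346.46417445  90.82398754] [332  77  29  30 642] [0.50555354 0.09632178 0.14956308] [0.49747524 0.08924979 0.14389338] [0.51340867 0.10456207 0.1534262 ]
[260.89215686 227.46666667] [247 216  28  30 510] [0.59253345 0.06010486 0.15077369] [0.58417789 0.05089711 0.12018614] [0.60144786 0.06793257 0.16492086]
ram [0.53871775 0.0532164  0.17891256] 2402
```

View pics/d.png

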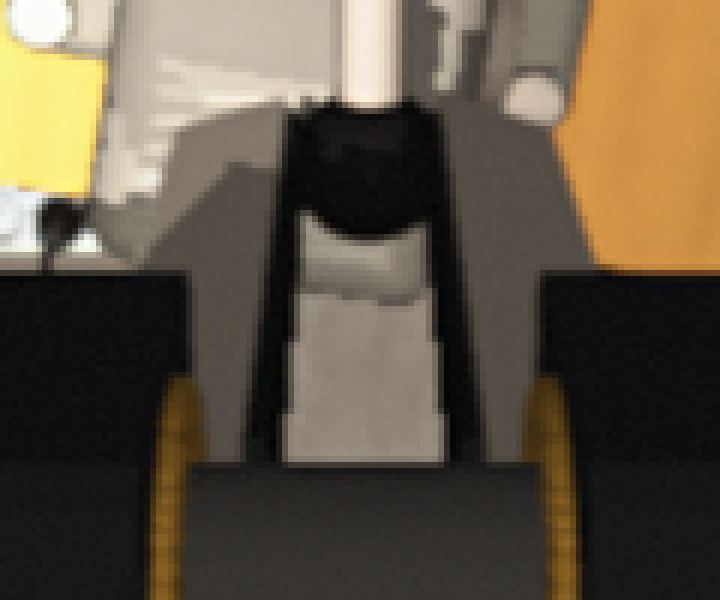

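Emit:
carry_out:
  motion: "0 0 0 0 0 0 255; 0 0 0 0 0 0 255; 0 0 0 0 0 0 255; 0 0 0 0 0 0 255"

```text
time_s: 3.77
ee_pos: [0.5951, 0.06, 0.1289]
eef_rot: [-3.141, 0.002, -3.0]
force: [-1.5, -0.2, 7.2]
grip_width: 0.0004
grip_force: 3.7
```

```bash
python3 - <<'E'
from h import *
c=cam('wrist'); s=cam('side')
print(proj(c,[[.5945,.0602,.1435],[.5951,.06,.129],[.5951,.06,.148]]))
cv2.imwrite('pics/e.png',np.hstack([cv2.resize(c['pixels'][190:300,190:330],(400,314)),cv2.resize(s['pixels'][110:220,200:340],(400,314),interpolation=3)])[:,:,::-1])
o=ctrl.get_obs(); print({k:np.round(o[k],4) for k in('ee_pos','force','moment','grip_width','grip_force')})
E
```

```text
[[260.52903855 225.4988119 ]
 [260.10616548 219.32801224]
 [260.08808236 228.70420025]]
{'ee_pos': array([0.5951, 0.06  , 0.1289]), 'force': array([-1.4303, -0.0671,  7.3429]), 'moment': array([ 0.0938,  0.1832, -0.0195]), 'grip_width': np.float64(0.0005), 'grip_force': np.float64(3.7281)}
```

View pics/e.png

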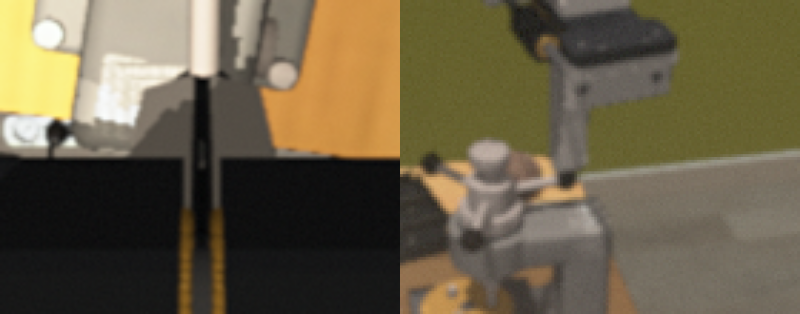

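```bash
python3 - <<'E'
from h import *
s=cam('side'); P=cloud(s)
print('tcp px',proj(s,[[.5951,.06,.129],[.5945,.0602,.1435]]))
# crop origin (200,110) scale 400/140
for v in range(150,182,2):
    print(v,[tuple(np.round(P[v,u],3))+(int(s['pixels'][v,u].max()),) for u in (396/400*0+398,) if u<512] if 0 else [tuple(float(x) for x in np.round(P[v,u],3)) for u in (396,398,400,402)] if 0 else [tuple(float(x) for x in np.round(P[v,u],3)) for u in (258,260,263)])
E
```

```text
tcp px [[257.0559324  177.56913959]
 [256.90054205 171.55071493]]
150 [(0.592, 0.048, 0.201), (0.596, 0.046, 0.201), (0.602, 0.048, 0.2)]
152 [(0.592, 0.047, 0.197), (0.596, 0.046, 0.197), (0.603, 0.049, 0.195)]
154 [(0.592, 0.044, 0.194), (0.596, 0.046, 0.193), (0.602, 0.046, 0.192)]
156 [(0.592, 0.046, 0.189), (0.596, 0.047, 0.188), (0.603, 0.048, 0.186)]
158 [(0.592, 0.044, 0.185), (0.597, 0.048, 0.182), (0.603, 0.048, 0.182)]
160 [(0.593, 0.047, 0.179), (0.596, 0.046, 0.179), (0.603, 0.047, 0.178)]
162 [(0.593, 0.046, 0.175), (0.597, 0.049, 0.173), (0.602, 0.045, 0.174)]
164 [(0.593, 0.046, 0.171), (0.597, 0.046, 0.17), (0.603, 0.047, 0.168)]
166 [(0.593, 0.046, 0.166), (0.598, 0.049, 0.163), (0.603, 0.047, 0.164)]
168 [(0.593, 0.046, 0.161), (0.597, 0.046, 0.16), (0.604, 0.049, 0.158)]
170 [(0.595, 0.055, 0.15), (0.6, 0.058, 0.148), (0.997, 1.502, -0.825)]
172 [(0.595, 0.054, 0.146), (0.599, 0.054, 0.146), (0.996, 1.496, -0.836)]
174 [(0.595, 0.052, 0.143), (0.599, 0.05, 0.143), (0.992, 1.481, -0.84)]
176 [(0.595, 0.053, 0.138), (0.652, 0.253, -0.002), (0.659, 0.252, -0.002)]
178 [(0.644, 0.242, 0.0), (0.65, 0.246, -0.003), (0.657, 0.242, -0.001)]
180 [(0.599, 0.067, 0.118), (0.603, 0.067, 0.118), (0.608, 0.062, 0.12)]
```

Emit:
carry_out:
  motion: "0 0 0.01 0 0 0 255; 0 0 0.01 0 0 0 110; 0 0 0 0 0 0 110; 0 0 0 0 0 0 110; 0 0 0 0 0 0 110; 0 0 0 0 0 0 110"

```text
time_s: 4.42
ee_pos: [0.5945, 0.0599, 0.1475]
eef_rot: [3.142, -0.001, -3.0]
force: [-0.1, 0.8, 0.3]
grip_width: 0.0305
grip_force: 0.0
```

```bash
python3 - <<'E'
from h import *
o=ctrl.get_obs(); print({k:np.round(o[k],4) for k in('ee_pos','force','grip_width')})
s=cam('side'); P=cloud(s)
m=(abs(P[...,0]-.597)<.006)&(P[...,1]<.055)&(P[...,1]>0)&(P[...,2]>.13)
zz=P[m]; b=np.digitize(zz[:,2],np.arange(.13,.32,.006))
for i in np.unique(b): q=zz[b==i]; print(np.round(.13+.006*i-.003,3),len(q),np.round(np.median(q,0),3))
w=cam('wrist'); P=cloud(w); m=(P[...,2]>.13)&(P[...,0]>.58); print(w['position'])
cv2.imwrite('pics/f.png',np.hstack([cv2.resize(w['pixels'],(400,300)),cv2.resize(s['pixels'][70:190,180:340],(400,300),interpolation=3)])[:,:,::-1])
E
```

```text
{'ee_pos': array([0.5945, 0.0599, 0.1475]), 'force': array([-0.0562,  0.7783,  0.2754]), 'grip_width': np.float64(0.0305)}
0.139 7 [0.593 0.053 0.139]
0.145 14 [0.597 0.053 0.144]
0.151 6 [0.594 0.054 0.15 ]
0.169 3 [0.595 0.038 0.171]
0.175 5 [0.595 0.033 0.176]
0.181 12 [0.597 0.031 0.181]
0.187 19 [0.597 0.032 0.186]
0.193 12 [0.598 0.032 0.194]
0.199 16 [0.597 0.031 0.199]
0.205 18 [0.596 0.032 0.205]
0.211 15 [0.598 0.032 0.211]
0.217 16 [0.595 0.031 0.217]
0.223 17 [0.596 0.031 0.223]
0.229 19 [0.597 0.031 0.228]
0.235 6 [0.595 0.031 0.233]
0.307 33 [0.597 0.012 0.309]
0.313 23 [0.597 0.018 0.312]
0.319 459 [0.597 0.018 0.375]
[0.52956667 0.05066524 0.34844566]
```

View pics/f.png

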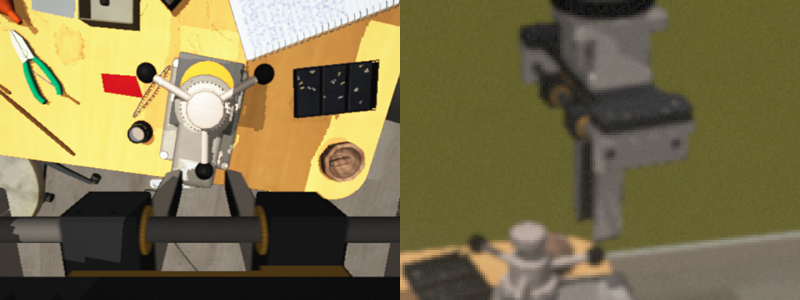

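Emit:
carry_out:
  motion: "0 0 -0.01 0 0 0 110; 0 0 -0.01 0 0 0 110; 0 0 -0.01 0 0 0 110; 0 0 -0.0095 0 0 0 110; 0 0 0 0 0 0 170; 0 0 0 0 0 0 255; 0 0 0 0 0 0 255; 0 0 0 0 0 0 255; 0 0 0 0 0 0 255; 0 0 0 0 0 0 255"

```text
time_s: 5.35
ee_pos: [0.5948, 0.0599, 0.1088]
eef_rot: [-3.142, 0.001, -3.0]
force: [0.0, 1.2, 0.2]
grip_width: 0.0172
grip_force: 0.7
```

```bash
python3 - <<'E'
import numpy as np
t=np.radians(7.7-6*np.arange(41)); p=56.2*np.c_[np.cos(t),np.sin(t)]
for i,d in enumerate(np.diff(p,axis=0)): print(round(7.7-6*i,1),'%.4f %.4f'%tuple(d/1000),end='\n' if i%5==4 else ' | ')
E
```

```text
7.7 0.0005 -0.0059 | 1.7 -0.0001 -0.0059 | -4.3 -0.0007 -0.0058 | -10.3 -0.0014 -0.0057 | -16.3 -0.0019 -0.0056
-22.3 -0.0025 -0.0053 | -28.3 -0.0031 -0.0050 | -34.3 -0.0036 -0.0047 | -40.3 -0.0040 -0.0043 | -46.3 -0.0045 -0.0038
-52.3 -0.0048 -0.0033 | -58.3 -0.0052 -0.0028 | -64.3 -0.0054 -0.0023 | -70.3 -0.0056 -0.0017 | -76.3 -0.0058 -0.0011
-82.3 -0.0059 -0.0005 | -88.3 -0.0059 0.0001 | -94.3 -0.0058 0.0007 | -100.3 -0.0057 0.0014 | -106.3 -0.0056 0.0019
-112.3 -0.0053 0.0025 | -118.3 -0.0050 0.0031 | -124.3 -0.0047 0.0036 | -130.3 -0.0043 0.0040 | -136.3 -0.0038 0.0045
-142.3 -0.0033 0.0048 | -148.3 -0.0028 0.0052 | -154.3 -0.0023 0.0054 | -160.3 -0.0017 0.0056 | -166.3 -0.0011 0.0058
-172.3 -0.0005 0.0059 | -178.3 0.0001 0.0059 | -184.3 0.0007 0.0058 | -190.3 0.0014 0.0057 | -196.3 0.0019 0.0056
-202.3 0.0025 0.0053 | -208.3 0.0031 0.0050 | -214.3 0.0036 0.0047 | -220.3 0.0040 0.0043 | -226.3 0.0045 0.0038
```

Emit:
carry_out:
  motion: "0 0 0 0 0 0 255; 0 0 0 0 0 0 255"

```text
time_s: 5.52
ee_pos: [0.5948, 0.0601, 0.1088]
eef_rot: [3.142, 0.001, -3.0]
force: [1.1, 1.5, 2.5]
grip_width: 0.0152
grip_force: 25.0
```

Emit:
carry_out:
  motion: "0.0005 -0.0059 -0.0003 0 0 -6 255; -0.0001 -0.0059 -0.0003 0 0 -6 255; -0.0007 -0.0058 -0.0003 0 0 -6 255; -0.0014 -0.0057 -0.0003 0 0 -6 255; -0.0019 -0.0056 -0.0003 0 0 -6 255; 0 0 0 0 0 0 255; 0 0 0 0 0 0 255; 0 0 0 0 0 0 255"

```text
time_s: 6.18
ee_pos: [0.591, 0.0313, 0.107]
eef_rot: [-3.141, -0.0, 2.763]
force: [-2.2, 0.7, 1.3]
grip_width: 0.0156
grip_force: 25.0
```

Emit:
carry_out:
  motion: "-0.0025 -0.0053 -0.0003 0 0 -6 255; -0.0031 -0.005 -0.0003 0 0 -6 255; -0.0036 -0.0047 -0.0003 0 0 -6 255; -0.004 -0.0043 -0.0003 0 0 -6 255; -0.0045 -0.0038 -0.0003 0 0 -6 255; 0 0 0 0 0 0 255; 0 0 0 0 0 0 255; 0 0 0 0 0 0 255"

```text
time_s: 6.85
ee_pos: [0.5735, 0.0083, 0.1055]
eef_rot: [-3.142, -0.0, 2.241]
force: [-2.4, 3.4, 2.5]
grip_width: 0.0154
grip_force: 25.0
```

Emit:
carry_out:
  motion: "-0.0048 -0.0033 -0.0003 0 0 -6 255; 0 0 0 0 0 0 255; 0 0 0 0 0 0 255"

```text
time_s: 7.1
ee_pos: [0.5689, 0.0051, 0.1052]
eef_rot: [3.141, -0.0, 2.136]
force: [-0.2, 6.2, 1.6]
grip_width: 0.0154
grip_force: 25.0
```

Emit:
carry_out:
  motion: "-0.0052 -0.0028 -0.0003 0 0 -6 255; -0.0054 -0.0023 -0.0003 0 0 -6 255; -0.0056 -0.0017 -0.0003 0 0 -6 255; -0.0058 -0.0011 -0.0003 0 0 -6 255; 0 0 0 0 0 0 255; 0 0 0 0 0 0 255; 0 0 0 0 0 0 255"

```text
time_s: 7.68
ee_pos: [0.5468, -0.003, 0.104]
eef_rot: [3.142, -0.0, 1.717]
force: [-1.7, 5.2, 2.5]
grip_width: 0.015
grip_force: 25.0
```

Emit:
carry_out:
  motion: "-0.0030 -0.0003 -0.0001 0 0 -3 255; 0 0 0 0 0 0 255; 0 0 0 0 0 0 255"

```text
time_s: 7.93
ee_pos: [0.5452, -0.003, 0.1043]
eef_rot: [3.138, -0.0, 1.664]
force: [7.3, 7.4, -0.2]
grip_width: 0.0152
grip_force: 25.0
```

Emit:
carry_out:
  motion: "-0.0030 -0.0002 -0.0001 0 0 -3 255; 0 0 0 0 0 0 255; 0 0 0 0 0 0 255"

```text
time_s: 8.18
ee_pos: [0.5437, -0.0029, 0.1047]
eef_rot: [3.134, -0.001, 1.611]
force: [18.3, 10.7, -5.1]
grip_width: 0.0154
grip_force: 25.0
```

Emit:
carry_out:
  motion: "0.0030 0.0002 0.0001 0 0 3 255; 0.003 0.0003 0.0001 0 0 3 255; 0 0 0 0 0 0 255; 0 0 0 0 0 0 255; 0 0 0 0 0 0 255; 0 0 0 0 0 0 255"

```text
time_s: 8.68
ee_pos: [0.547, -0.0027, 0.104]
eef_rot: [3.141, -0.001, 1.716]
force: [-0.3, 6.6, 3.2]
grip_width: 0.0154
grip_force: 25.0
```

```bash
python3 - <<'E'
from h import *
w=cam('top'); P=cloud(w);z=P[...,2];g=w['pixels'].max(2)
sub=np.zeros(z.shape,bool); sub[165:260,205:290]=1
m=(sub&(z>.12)&(z<.165)&(g<70)).astype(np.uint8)
n,l,st,ce=cv2.connectedComponentsWithStats(m)
for i in range(1,n):
    if st[i,4]>15:
        q=onz(w,ce[i],.138)[0]; print(st[i,4],P[l==i].mean(0),q,np.degrees(np.arctan2(q[1]-.0526,q[0]-.539)))
E
```

```text
60 [0.58258069 0.08696648 0.14472867] [0.58328356 0.08743722 0.138     ] 38.19160779578364
40 [0.48768004 0.07685894 0.14408827] [0.48760983 0.0772033  0.138     ] 154.41699710896486
```

Emit:
carry_out:
  motion: "0.0058 0.0011 0.0003 0 0 6 255; 0.0056 0.0017 0.0003 0 0 6 255; 0.0054 0.0023 0.0003 0 0 6 255; 0.0052 0.0028 0.0003 0 0 6 255; 0.0048 0.0033 0.0003 0 0 6 255; 0 0 0 0 0 0 255; 0 0 0 0 0 0 255; 0 0 0 0 0 0 255"

```text
time_s: 9.4
ee_pos: [0.5735, 0.0085, 0.1054]
eef_rot: [3.142, -0.001, 2.24]
force: [-1.5, 6.2, 2.7]
grip_width: 0.0151
grip_force: 25.0
```

Emit:
carry_out:
  motion: "0.0045 0.0038 0.0003 0 0 6 255; 0.004 0.0043 0.0003 0 0 6 255; 0.0036 0.0047 0.0003 0 0 6 255; 0.0031 0.005 0.0003 0 0 6 255; 0.0025 0.0053 0.0003 0 0 6 255; 0 0 0 0 0 0 255; 0 0 0 0 0 0 255; 0 0 0 0 0 0 255"

```text
time_s: 10.07
ee_pos: [0.591, 0.0315, 0.1068]
eef_rot: [-3.141, -0.001, 2.763]
force: [-4.0, 5.2, 3.6]
grip_width: 0.0154
grip_force: 25.0
```

Emit:
carry_out:
  motion: "0.0019 0.0056 0.0003 0 0 6 255; 0.0014 0.0057 0.0003 0 0 6 255; 0.0007 0.0058 0.0003 0 0 6 255; 0.0001 0.0059 0.0003 0 0 6 255; -0.0005 0.0059 0.0003 0 0 6 255; 0 0 0 0 0 0 255; 0 0 0 0 0 0 255; 0 0 0 0 0 0 255"

```text
time_s: 10.73
ee_pos: [0.5948, 0.0599, 0.1084]
eef_rot: [3.141, 0.0, -3.002]
force: [-2.9, 4.6, 2.1]
grip_width: 0.0157
grip_force: 25.0
```

Emit:
carry_out:
  motion: "-0.0011 0.0058 0.0003 0 0 6 255; -0.0017 0.0056 0.0003 0 0 6 255; -0.0023 0.0054 0.0003 0 0 6 255; -0.0028 0.0052 0.0003 0 0 6 255; -0.0033 0.0048 0.0003 0 0 6 255; 0 0 0 0 0 0 255; 0 0 0 0 0 0 255; 0 0 0 0 0 0 255; 0 0 0 0 0 0 255"

```text
time_s: 11.48
ee_pos: [0.5839, 0.0866, 0.1102]
eef_rot: [-3.142, 0.001, -2.481]
force: [-0.2, 5.9, 3.2]
grip_width: 0.0154
grip_force: 25.0
```

Emit:
carry_out:
  motion: "0 0 0 0 0 0 200; 0 0 0 0 0 0 150; 0 0 0 0 0 0 120; 0 0 0 0 0 0 120; 0 0 0.01 0 0 0 120; 0 0 0.02 0 0 0 120; 0 0 0.03 0 0 0 120; 0 0 0.03 0 0 0 120; 0 0 0 0 0 0 255; 0 0 0 0 0 0 255; 0 0 0 0 0 0 255; 0 0 0 0 0 0 255; 0 0 0 0 0 0 255"

```text
time_s: 12.57
ee_pos: [0.5831, 0.0866, 0.1989]
eef_rot: [3.141, -0.002, -2.476]
force: [-0.1, -1.1, -0.3]
grip_width: 0.0199
grip_force: 0.0
```

```bash
python3 - <<'E'
from h import *
w=cam('top'); P=cloud(w);z=P[...,2];g=w['pixels'].max(2)
sub=np.zeros(z.shape,bool); sub[165:260,205:290]=1
m=(sub&(z>.12)&(z<.165)&(g<70)).astype(np.uint8)
n,l,st,ce=cv2.connectedComponentsWithStats(m)
for i in range(1,n):
    if st[i,4]>15:
        q=onz(w,ce[i],.144)[0]; print(st[i,4],P[l==i].mean(0),q,np.degrees(np.arctan2(q[1]-.0526,q[0]-.539)))
m=sub&(z>.165)&(z<.185)&(P[...,0]<.56); print('ram',P[m].mean(0),m.sum())
w=cam('wrist'); P=cloud(w);z=P[...,2]; m=(z>.172)&(z<.185)&(np.hypot(P[...,0]-.539,P[...,1]-.0526)<.025); print('ram',P[m].mean(0),P[m].min(0),P[m].max(0),m.sum())
o=ctrl.get_obs(); print({k:np.round(o[k],4) for k in('ee_pos','eef_rot','force','grip_width')})
E
```

```text
44 [ 0.54652152 -0.00206523  0.15140201] [ 0.54697181 -0.00235313  0.144     ] -81.74593050571471
ram [0.54136554 0.05741805 0.17858265] 100
ram [0.5387743  0.05309247 0.17888203] [0.52540677 0.03955046 0.17528119] [0.55269864 0.06686203 0.18117984] 1131
{'ee_pos': array([0.5832, 0.0867, 0.1992]), 'eef_rot': array([ 3.1410e+00, -1.1000e-03, -2.4763e+00]), 'force': array([0.3371, 0.0308, 0.094 ]), 'grip_width': np.float64(0.0118)}
```

Emit:
carry_out:
  motion: "-0.0221 -0.0169 0 0 0 0 255; -0.0221 -0.0169 0 0 0 0 255; 0 0 0 0 0 0 255; 0 0 -0.012 0 0 0 255; 0 0 -0.012 0 0 0 255; 0 0 -0.006 0 0 0 255; 0 0 0 0 0 0 255; 0 0 0 0 0 0 255; 0 0 0 0 0 0 255"

```text
time_s: 13.42
ee_pos: [0.5396, 0.053, 0.1705]
eef_rot: [-3.141, 0.0, -2.476]
force: [-0.4, 0.2, 0.6]
grip_width: 0.0004
grip_force: 0.0
```

Emit:
carry_out:
  motion: "0 0 -0.002 0 0 0 255; 0 0 -0.002 0 0 0 255; 0 0 -0.002 0 0 0 255; 0 0 -0.002 0 0 0 255; 0 0 -0.002 0 0 0 255; 0 0 0 0 0 0 255; 0 0 0 0 0 0 255"

```text
time_s: 14.0
ee_pos: [0.5392, 0.0529, 0.1598]
eef_rot: [3.141, -0.0, -2.476]
force: [0.8, -0.8, -0.7]
grip_width: 0.0006
grip_force: 0.0
```

Emit:
carry_out:
  motion: "0 0 -0.002 0 0 0 255; 0 0 -0.002 0 0 0 255; 0 0 0 0 0 0 255; 0 0 0 0 0 0 255"

```text
time_s: 14.33
ee_pos: [0.5394, 0.0529, 0.156]
eef_rot: [-3.141, 0.0, -2.476]
force: [1.2, 0.3, 2.1]
grip_width: 0.0007
grip_force: 1.0
```

Emit:
carry_out:
  motion: "0 0 -0.001 0 0 0 255; 0 0 -0.001 0 0 0 255; 0 0 -0.001 0 0 0 255; 0 0 -0.001 0 0 0 255; 0 0 -0.001 0 0 0 255; 0 0 -0.001 0 0 0 255; 0 0 -0.001 0 0 0 255; 0 0 -0.001 0 0 0 255; 0 0 0 0 0 0 255; 0 0 0 0 0 0 255"

```text
time_s: 15.17
ee_pos: [0.5394, 0.0529, 0.1483]
eef_rot: [-3.141, 0.001, -2.476]
force: [-0.9, -0.0, 5.1]
grip_width: 0.0004
grip_force: 2.7
```

Emit:
carry_out:
  motion: "0 0 -0.001 0 0 0 255; 0 0 -0.001 0 0 0 255; 0 0 0 0 0 0 255; 0 0 0 0 0 0 255"

```text
time_s: 15.5
ee_pos: [0.5395, 0.0529, 0.147]
eef_rot: [-3.141, 0.001, -2.476]
force: [-3.9, -0.2, 11.7]
grip_width: 0.0004
grip_force: 6.0
```

Emit:
carry_out:
  motion: "0 0 -0.001 0 0 0 255; 0 0 -0.0005 0 0 0 255; 0 0 0 0 0 0 255; 0 0 0 0 0 0 255"

```text
time_s: 15.83
ee_pos: [0.5396, 0.0529, 0.1465]
eef_rot: [-3.14, 0.002, -2.476]
force: [-8.1, 0.5, 21.9]
grip_width: 0.0008
grip_force: 10.9
```

Hard stop reached (22 N, no further travel). I'll release, then check.

Emit:
carry_out:
  motion: "0 0 0.003 0 0 0 255; 0 0 0.005 0 0 0 255; 0 0 0.015 0 0 0 255; 0 0 0.03 0 0 0 255; 0 0 0.035 0 0 0 255; -0.02 0.03 0.01 0 0 0 255; -0.02 0.04 0 0 0 0 255; -0.02 0.04 0 0 0 0 255; -0.02 0.04 0 0 0 0 255; 0 0.02 0 0 0 0 255; 0 0 0 0 0 0 255; 0 0 0 0 0 0 255; 0 0 0 0 0 0 255; 0 0 0 0 0 0 255"

```text
time_s: 17.0
ee_pos: [0.4636, 0.2138, 0.2423]
eef_rot: [3.142, -0.0, -2.478]
force: [-0.4, 0.2, 0.2]
grip_width: 0.0004
grip_force: 0.0
```

```bash
python3 - <<'E'
from h import *
w=cam('top'); P=cloud(w);z=P[...,2];g=w['pixels'].max(2)
sub=np.zeros(z.shape,bool); sub[165:260,205:290]=1
m=(sub&(z>.12)&(z<.165)&(g<70)).astype(np.uint8)
n,l,st,ce=cv2.connectedComponentsWithStats(m)
for i in range(1,n):
    if st[i,4]>15:
        q=onz(w,ce[i],.144)[0]; print(st[i,4],P[l==i].mean(0),np.degrees(np.arctan2(q[1]-.0526,q[0]-.539)))
m=sub&(z>.165)&(z<.19); print('ram',P[m].mean(0),m.sum())
s=cam('side'); a=s['pixels'][130:260,200:310]; cv2.imwrite('pics/g.png',cv2.resize(a,(500,590),interpolation=3)[:,:,::-1])
o=ctrl.get_obs(); print({k:np.round(o[k],4) for k in('time_s','ee_pos','force')})
E
```

```text
58 [0.58263998 0.08668934 0.15133727] 37.922399697973034
46 [ 0.54644393 -0.00231452  0.15197345] -81.82923660880641
56 [0.48795405 0.07405671 0.15116334] 156.86315002287964
ram [0.53868262 0.05299438 0.17854967] 203
{'time_s': np.float64(17.1), 'ee_pos': array([0.4636, 0.2138, 0.2423]), 'force': array([ 0.0099,  0.5528, -0.2957])}
```

View pics/g.png

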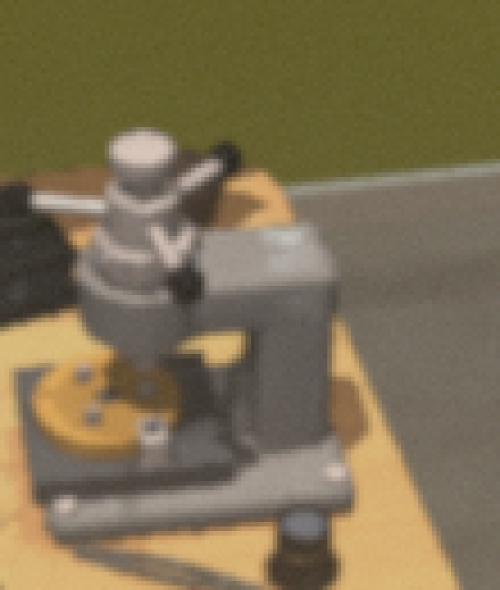

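```bash
python3 -c "
from station import ctrl; print(ctrl.hand_in())"
```

```text
the job is handed in; nothing more can be done
None
```

I wound the star wheel home (3 clicks), backed it off four, pressed the ram onto its hard stop (22 N) and let it spring back up, then handed the job in at about 17 s; no verdict came back, and I judged the pin level from the ram reaching its stop rather than by measuring it.

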